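Park the sleeve and gather the studs in the tray's corner

TASK

Slide the steel sleeve over the post in the jeweller's tray, right down onto its foot, and let go of it so that it stays put. Then take the tray by its lug and tip it up, the opposite corner down, until all four brass studs have slid together into that corner (about 30 degrees is plenty); finish still holding the tray tilted by the lug, with the sleeve still on its post and the studs lying still in the corner (the low corner may rest on the bench, but do not prop the tray on anything). Leave the other things on the bench alone.

Things in the scene. Friction and masses are not known exactly. Their poses are not given: they have to be found in the camera images.
- tray: Loose square aluminium tray, 140 x 140 mm outside, 24 high, walls and floor 4 thick, 0.3 kg. Origin: centre of its underside, z up. Its x axis runs along the DIAGONAL to the corner with the grip lug (the sides lie at 45 degrees to x); outer corners 99 mm from the centre. At (0, 55) mm stands a fixed steel post: a round foot 32 across, on it a shaft 12 thick, 46 tall, its last 4 tapered.
- lug (a point): Grip point of the lug, an upright aluminium plate standing out from one corner along the diagonal: 10 mm thick (along the tray's y), 41 long (tray x from 94 to 135), 50 high (from 4 to 54 above the tray's underside). The point is on its mid-plane at tray (119, 0, 40) mm. Axes as the tray's.
- corner (a point): Inner gathering corner, the one diagonally across from the lug: the point where the inner faces of the two walls meet the inner floor, tray (-93, 0, 4) mm. Axes as the tray's.
- seat (a point): Seat: centre of the top face of the post's round foot, where the shaft begins, tray (0, 55, 20) mm, so 20 mm above the tray's underside. The shaft rises 46 mm from here along z.
- sleeve: Loose steel sleeve (thick tube) standing on the bench, 34 mm outside, 16 mm bore (right through), 36 high, about 70 g. Origin: centre of its lower end, z along the bore.
- stud0: Loose polished brass stud, a disc 16 mm across and 8 high, 14 g, lying in the tray. Origin: centre of its underside. Friction on the tray is about 0.15 to 0.22, so that it starts to slide at 8 to 13 degrees; along a wall it needs a steeper tilt, up to about 25 degrees.
- stud1: Loose polished brass stud, a disc 16 mm across and 8 high, 14 g, lying in the tray. Origin: centre of its underside. Friction on the tray is about 0.15 to 0.22, so that it starts to slide at 8 to 13 degrees; along a wall it needs a steeper tilt, up to about 25 degrees.
- stud2: Loose polished brass stud, a disc 16 mm across and 8 high, 14 g, lying in the tray. Origin: centre of its underside. Friction on the tray is about 0.15 to 0.22, so that it starts to slide at 8 to 13 degrees; along a wall it needs a steeper tilt, up to about 25 degrees.
- stud3: Loose polished brass stud, a disc 16 mm across and 8 high, 14 g, lying in the tray. Origin: centre of its underside. Friction on the tray is about 0.15 to 0.22, so that it starts to slide at 8 to 13 degrees; along a wall it needs a steeper tilt, up to about 25 degrees.
- jar: Bystander, to be left alone: closed amber glass jar, 50 mm across, 65 high (mm).
- block: Bystander, to be left alone: steel bench block, 60 x 60 x 22 (mm).
- pliers: Bystander, to be left alone: pliers with blue grips, lying flat, 130 long (mm).
- calliper: Bystander, to be left alone: steel calliper, lying flat, 200 long (mm).
- brush: Bystander, to be left alone: bench brush with a wooden handle, 160 long (mm).
- hammer: Bystander, to be left alone: small hammer, 220 long (mm).
Not all that is in view belongs to the job. What is shaped like the sleeve but blue, brown or red is not meant.

How it is judged:
By the outcome, as a careful person would: the job done as asked, in the order asked, and still so for the second after the job is handed in, while the arm keeps its last pose, push and grip.
It also fails if it takes over 58 s, if anything falls off the work surface, if the arm or the gripper's body presses on something with over 40 N, if the wrist force passes 120 N, or if a joint passes its speed limit or range.

ROBOT

A 6-joint arm with a two-finger parallel gripper is mounted at the origin on the work surface. World frame = base frame: x ahead of the robot, y to its left, z up, the work surface at z = 0. Lengths are in mm, angles in rad, forces in N, time in s.
With the tool pointing down it reaches from about 275 to 1000 mm from the base axis. Payload 8.4 kg.
Tool frame: the origin (TCP) lies between the finger pads, 19 mm behind the fingertips; this is the grasp point; z points along the fingers, y is the line along which they close (so a half turn about z gives the same grasp; the last joint's range is limited). The gripper opens to 85 mm and grips with 20 to 120 N. Pads are 22 mm wide; open, the fingers measure 114 mm over their backs; the gripper's body (76 mm by 85 mm) begins 54 mm behind the grasp point. The pads swing forward as they close: fully open they stand 13 mm farther back than shut.
Start: joints at [-1.117, 0.353, 1.633, -0, 1.155, -0.002], TCP at [275.112, -561.196, 249.981] pointing down, gripper open.
Joint ranges: [-2.63, 2.63], [-0.92, 2.1], [0.06, 2.66], [-1.3, 4.44], [0, 2.69], [-3.02, 3.02]. Speed limits (rad/s): [2.22, 2.22, 2.79, 3.14, 3.14, 3.14].

INTERFACE

Orientations are given as [roll, pitch, yaw] about the fixed x, y, z axes, in that order (R = Rz(yaw) Ry(pitch) Rx(roll)).
In Python, from rig import r, eyes gives the robot as it stands. The module is installed in compiled form; this text tells all that it offers.
- The arm moves only by the shell command python3 -m inch 'ROWS' [FORCE]. ROWS is JSON, a list of rows, each a list of 7 numbers: the shift along the tool's x, y, z in m, then the turn, a rotation vector about the tool's x, y, z in degrees, then the closure, from -1 (fully open) to 1 (shut). In form: [[x, y, z, rx, ry, rz, gripper], ...]. A call has 1 to 8 rows; each row shifts and turns the commanded pose from where the row before left it, along the tool's axes as they then stand; what a row does not reach is not made up. A row lasts 1/10 s, in which the tool goes at most 50 mm and 8.59 degrees, less where a joint would pass 70% of its speed; a pose out of reach is approached as far as the arm can. A call with a gripper value outside its range is refused whole. The fingers move at their own pace and stop on an object; FORCE is the grip in N (left out, the last holds). Time passes only in rows, so rows that do not move let the fingers close. It gives the time, the measured TCP pose, the force, the opening and the grip force at its end, in the units of the state.
- r.sense(): the state, without advancing time (a new reading comes with each control period).
- eyes.grab_frame(name): name is "side" or "top"; returns a dict with "img" (384x512x3 uint8, blue, green, red), "fx", "fy", "cx", "cy" (pixels), "D" ([k1, k2, p1, p2, k3] as OpenCV has them; the pictures are not rectified), "R" (3x3) and "t" (3): a world point X has camera coordinates R X + t. Camera axes: x right, y down, z forward; pixel columns grow to the right and rows downward; lengths in mm; the calibration is good to about 2 mm. A picture is of the moment at which its call begins. There is no depth.
- r.sign_off(): hands the job in; it is judged then, once.
The state is a dict: "clock": time; "qpos": joint angles; "qvel": joint speeds; "joint_efforts": joint torques, N m; "eef_pos": TCP position; "tcp_rot": TCP orientation; "contact_force": force on the tool from outside, world axes, zero at the start; "wrist_torque": the same for the moment, N m; "opening": opening from 0.0 (shut) to 1.0 (fully open); "grasp_force": force on a finger pad.
Only numpy, scipy, OpenCV 4.12 (cv2) and the standard library are available. Lean on these libraries where they do the work, as an engineer would, in place of code of your own. Each camera call takes 0.05 s, during which the arm holds its last target. There are 200 camera calls.

## Working session

There is one attempt and no reset: what is moved stays moved. The work goes in short steps, Python scripts to look and compute and a shell command to move; the robot and the scene stay as the last step left them, time stands still between calls to the robot, and variables do not carry over. Pictures are saved under pics/ and viewed, at most 10 in all, crops included, and the job is handed in when it is done.

```bash
mkdir -p pics; python3 - <<'E'
from rig import r,eyes
import cv2,pickle,numpy as np
for n in("top","side"):
    f=eyes.grab_frame(n); pickle.dump(f,open(n+'.pkl','wb')); cv2.imwrite(f'pics/{n}0.png',cv2.resize(f['img'],(768,576),interpolation=cv2.INTER_CUBIC))
    print(n,f['fx'],f['cx'],f['cy'],f['D'],-np.array(f['R']).T@f['t'])
s=r.sense();print(s)
E
```

```text
top 418.8609831303495 250.30079366012652 187.85825972050654 [-0.10985989  0.          0.          0.          0.        ] [ 529.38079604   -8.13961195 1243.69165337]
side 425.04166324672053 249.33509591106187 195.31820848883729 [-0.066071  0.        0.        0.        0.      ] [499.49105144 600.198895   807.00353139]
{'clock': 0.1, 'qpos': array([-1.11739618e+00,  3.53596486e-01,  1.63407048e+00,  9.92566041e-06,
        1.15517773e+00, -2.39665541e-03]), 'qvel': array([ 0.00088006, -0.00050587, -0.00129451,  0.00170007,  0.00098887,
       -0.0010993 ]), 'joint_efforts': array([-3.75320833e-04, -6.06357336e+01, -3.42818892e+01, -3.43181944e-05,
        3.96150004e-03, -3.75073046e-05]), 'eef_pos': array([ 274.93879327, -560.82879986,  249.32115302]), 'tcp_rot': array([-3.14034063e+00, -1.20763377e-05,  4.55792781e-01]), 'contact_force': array([-0.91899396, -0.97397501, -0.64569191]), 'wrist_torque': array([ 0.01154222,  0.00176522, -0.00461964]), 'grasp_force': 0.0, 'opening': 1.0052120446304724}
```

View pics/top0.png

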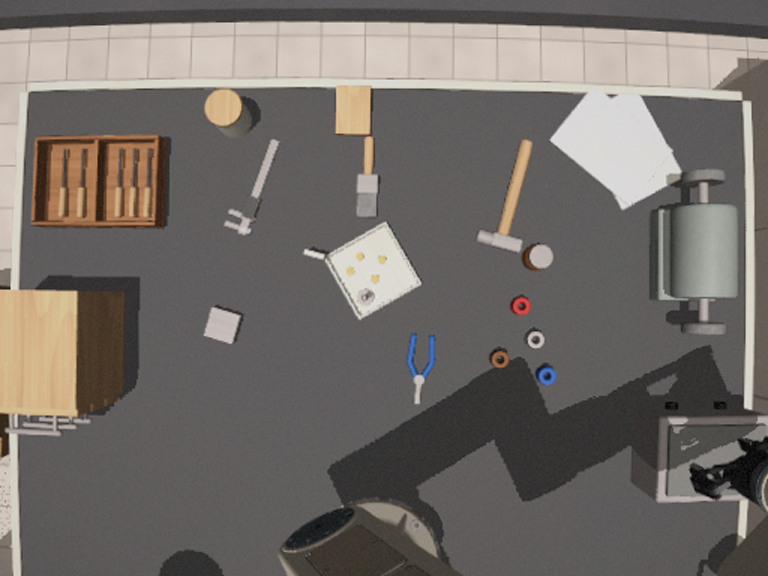

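View pics/side0.png

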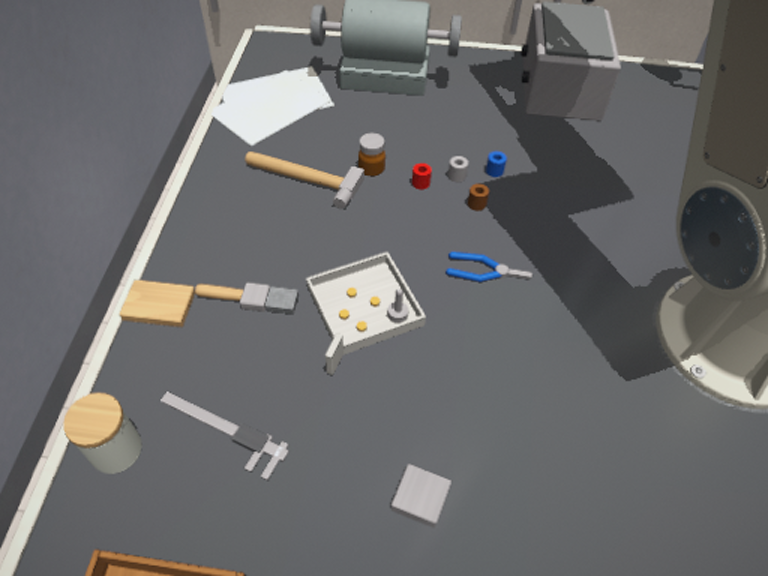

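Top view (2x zoom pixels): tray near (374,271), its lug at (314,254), post at (366,296). Sleeve look-alikes are red (521,306), grey (536,339), brown (500,358) and blue (547,375). I choose the grey steel one at (536,339), and will check it in a crop while measuring.

```bash
cat > h.py <<'E'
import numpy as np,cv2,pickle
def ray(f,px):
    K=np.array([[f['fx'],0,f['cx']],[0,f['fy'],f['cy']],[0,0,1]])
    u=cv2.undistortPoints(np.array(px,float).reshape(-1,1,2),K,np.array(f['D'])).reshape(-1,2)
    R=np.array(f['R']);d=np.c_[u,np.ones(len(u))]@R
    return -R.T@np.array(f['t']),d
def plane(f,px,z):
    c,d=ray(f,px);return c+d*((z-c[2])/d[:,2])[:,None]
def proj(f,P):
    K=np.array([[f['fx'],0,f['cx']],[0,f['fy'],f['cy']],[0,0,1]])
    return cv2.projectPoints(np.array(P,float).reshape(-1,1,3),cv2.Rodrigues(np.array(f['R']))[0],np.array(f['t'],float),K,np.array(f['D']))[0].reshape(-1,2)
def blobs(m,amin):
    c,_=cv2.findContours(m.astype(np.uint8),cv2.RETR_EXTERNAL,cv2.CHAIN_APPROX_NONE)
    return sorted([x for x in c if cv2.contourArea(x)>amin],key=cv2.contourArea,reverse=True)
E
cat > m.py <<'E'
from h import *
T=pickle.load(open('top.pkl','rb'));S=pickle.load(open('side.pkl','rb'))
for n,f,win in(('top',T,(330,385,205,250)),('side',S,(285,330,95,130))):
    x0,x1,y0,y1=win;im=f['img'].astype(int)
    m=np.zeros(im.shape[:2],bool);m[y0:y1,x0:x1]=((im.min(2)>110)&(np.ptp(im,2)<30) if True else 0)[y0:y1,x0:x1]
    for b in blobs(m,10)[:3]:
        print(n,'sleeve',cv2.contourArea(b),cv2.boundingRect(b),cv2.fitEllipse(b)[:2],plane(f,[np.array(cv2.fitEllipse(b)[0])],36))
for n,f,win in(('top',T,(190,290,140,220)),('side',S,(190,295,160,260))):
    x0,x1,y0,y1=win;im=f['img'].astype(int)
    m=np.zeros(im.shape[:2],bool);m[y0:y1,x0:x1]=(im.max(2)>120)[y0:y1,x0:x1]
    b=blobs(m,100)[0];h=cv2.approxPolyDP(cv2.convexHull(b),3,True).reshape(-1,2);print(n,'tray',h.tolist());print(plane(f,h,24).round(1).tolist())
    m2=np.zeros_like(m);m2[y0:y1,x0:x1]=((im[...,2]-im[...,0]>60))[y0:y1,x0:x1]
    for b in blobs(m2,4): 
        M=cv2.moments(b);p=[M['m10']/M['m00'],M['m01']/M['m00']];print(n,'stud',p,plane(f,[p],12).round(1))
a=cv2.resize(T['img'][130:225,190:300],None,fx=5,fy=5,interpolation=cv2.INTER_CUBIC)
b=cv2.resize(T['img'][190:265,325:375],None,fx=4,fy=4,interpolation=cv2.INTER_CUBIC)
c=np.zeros((480,760,3),np.uint8);c[:475,:550]=a;c[:300,555:755]=b;cv2.imwrite('pics/crop1.png',c)
E
python3 m.py
```

```text
top sleeve 87.5 (352, 221, 11, 12) ((356.9154968261719, 226.21510314941406), (10.470916748046875, 10.853006362915039)) [[ 451.10325459 -303.61102047   36.        ]]
side sleeve 83.0 (299, 104, 14, 9) ((305.63995361328125, 107.77135467529297), (8.156888008117676, 13.306560516357422)) [[ 450.64680057 -301.40214138   36.        ]]
top tray [[257, 148], [280, 189], [240, 213], [202, 167]]
[[673.9, -10.7, 24.0], [555.2, -79.7, 24.0], [483.4, 35.6, 24.0], [615.7, 149.2, 24.0]]
top stud [232.9206349206349, 180.44444444444443] [[578.3  58.6  12. ]]
top stud [254.2456140350877, 172.38596491228068] [[603.1  -3.8  12. ]]
top stud [249.5, 185.5] [[564.3   9.5  12. ]]
top stud [239.43137254901958, 170.43137254901958] [[608.2  39.9  12. ]]
side tray [[258, 167], [283, 209], [282, 216], [221, 246], [204, 185]]
[[555.9, -81.7, 24.0], [485.6, 35.8, 24.0], [486.3, 55.3, 24.0], [608.6, 149.7, 24.0], [675.8, -8.6, 24.0]]
side stud [240.67320261437905, 216.67320261437905] [[578.8  61.2  12. ]]
side stud [228.9, 208.76] [[608.6  43.1  12. ]]
side stud [249.5681818181818, 200.4090909090909] [[564.6  13.   12. ]]
side stud [234.1818181818182, 194.21969696969697] [[ 6.028e+02 -1.000e-01  1.200e+01]]
```

View pics/crop1.png

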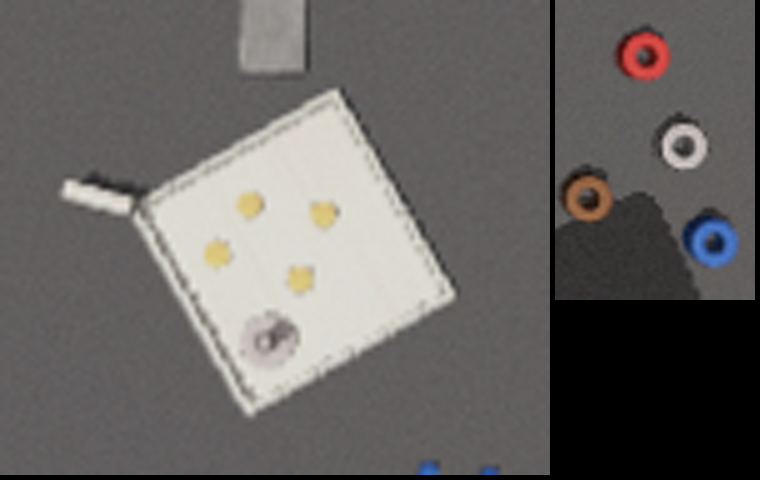

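The crop confirms the ring at full-res (356,226) is bare steel and the neighbours are red, brown and blue. The tray lug points to image left. Next I'll work out the post, the tray frame and the shift to the sleeve.

```bash
cat > go.py <<'E'
import sys,numpy as np
from rig import r
from scipy.spatial.transform import Rotation as Ro
s=r.sense();p=s['eef_pos'];R=Ro.from_euler('xyz',s['tcp_rot'])
x,y,z,yaw=map(float,sys.argv[1:5])
G=Ro.from_euler('xyz',[180,0,yaw],degrees=True)
d=np.array([x,y,z])-p
print('at',p.round(1),np.degrees(s['tcp_rot']).round(2),'F',s['contact_force'].round(1),'q',s['qpos'].round(2),'t',s['clock'],'open',s['opening'])
print('shift mm now-axes',R.inv().apply(d).round(1),'turn deg',(R.inv()*G).as_rotvec(degrees=True).round(2),'shift goal-axes',G.inv().apply(d).round(1))
E
python3 - <<'E'
from h import *
T=pickle.load(open('top.pkl','rb'));S=pickle.load(open('side.pkl','rb'))
A=np.array([(674.8,-9.7),(484.5,35.7),(555.5,-80.5)]);c=(A[0]+A[1])/2
v=(A[1]-A[0]);th=np.degrees(np.arctan2(v[1],v[0]))-90;print(c,th)
c0=c
# lug end/top from top view and foot centre
print('foot top',plane(T,[[190+270/5,130+338/5]],20),'lug end top z54',plane(T,[[190+64/5,130+190/5],[190+134/5,130+203/5]],54))
im=T['img'];x=np.radians(th);X=np.array([np.cos(x),np.sin(x)]);Y=np.array([-X[1],X[0]])
P=c+55*Y;print('post',P,'lug',c+119*X)
for f,x0 in((T,0),(S,0)):print(proj(f,[[*P,20],[*P,66],[*(c+119*X),54]]))
a=cv2.resize(S['img'][160:250,200:290],None,fx=6,fy=6,interpolation=cv2.INTER_CUBIC);cv2.imwrite('pics/crop2.png',a)
E
python3 go.py 451 -302.5 150 -20
```

```text
[579.65  13.  ] 76.5817257270032
foot top [[528.39916809  24.84155813  20.        ]] lug end top z54 [[610.75314425 143.0003806   54.        ]
 [603.95397606 102.806038    54.        ]]
post [526.15139475  25.76319852] lug [607.26492043 128.75152772]
[[243.6711382  198.36385864]
 [243.21734523 198.39911533]
 [207.74971256 169.29767685]]
[[265.55734817 204.54893754]
 [266.41753884 192.26999983]
 [222.67977139 230.20007088]]
at [ 274.9 -560.8  249.3] [-179.93   -0.     26.12] F [-0.9 -1.  -0.6] q [-1.12  0.35  1.63  0.    1.16 -0.  ] t 0.1 open 1.0052120446304724
shift mm now-axes [ 271.8 -154.3   99.5] turn deg [-7.000e-02  3.000e-02  4.611e+01] shift goal-axes [  77.1 -303.    99.3]
```

View pics/crop2.png

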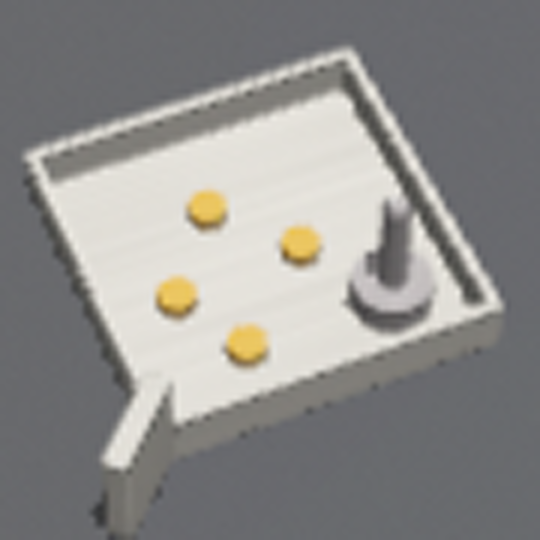

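Side crop: the shaft tip is at full-res (266,193), against a prediction of (266.4,192.3). The tray pose is therefore good, with the post at about (526,26).

```bash
python3 -m inch '[[0.034,-0.0193,0.0124,0,0,0,-1],[0.034,-0.0193,0.0124,0,0,0,-1],[0.034,-0.0193,0.0124,0,0,0,-1],[0.034,-0.0193,0.0124,0,0,0,-1],[0.034,-0.0193,0.0124,0,0,0,-1],[0.034,-0.0193,0.0124,0,0,0,-1],[0.034,-0.0193,0.0124,0,0,0,-1],[0.034,-0.0193,0.0124,0,0,0,-1]]' 40
python3 -m inch '[[0,0,0,0,0,7.7,-1],[0,0,0,0,0,7.7,-1],[0,0,0,0,0,7.7,-1],[0,0,0,0,0,7.7,-1],[0,0,0,0,0,7.7,-1],[0,0,0,0,0,7.6,-1],[0,0,0,0,0,0,-1],[0,0,0,0,0,0,-1]]'
python3 go.py 451 -302.5 28 -20
```

```text
clock: 0.9
eef_pos: [451.9, -301.3, 150.2]
tcp_rot: [-3.141, 0.0, 0.456]
contact_force: [-0.3, -0.0, 0.0]
opening: 0.997
grasp_force: 0.0
clock: 1.7
eef_pos: [451.3, -302.7, 150.6]
tcp_rot: [-3.141, 0.0, -0.345]
contact_force: [0.1, 0.5, 0.0]
opening: 1.006
grasp_force: 0.0
at [ 451.3 -302.7  150.6] [-1.7999e+02  2.0000e-02 -1.9760e+01] F [0.1 0.5 0. ] q [-0.59  0.35  1.9   0.    0.9   1.32] t 1.7 open 1.0062653092000347
shift mm now-axes [-3.000e-01 -1.000e-01  1.226e+02] turn deg [-0.01  0.02  0.24] shift goal-axes [-3.000e-01 -1.000e-01  1.226e+02]
```

```bash
python3 -m inch '[[0,0,0.03,0,0,0,-1],[0,0,0.03,0,0,0,-1],[0,0,0.03,0,0,0,-1],[0,0,0.02,0,0,0,-1],[0,0,0.015,0,0,0,-1],[0,0,0,0,0,0,-1],[0,0,0,0,0,0,0],[0,0,0,0,0,0,1]]' 40
python3 -m inch '[[0,0,0,0,0,0,1],[0,0,0,0,0,0,1],[0,0,0,0,0,0,1],[0,0,0,0,0,0,1],[0,0,0,0,0,0,1],[0,0,0,0,0,0,1],[0,0,0,0,0,0,1]]' 40
```

```text
clock: 2.5
eef_pos: [452.1, -303.3, 26.8]
tcp_rot: [3.141, -0.002, -0.348]
contact_force: [0.3, 0.3, -0.0]
opening: 0.695
grasp_force: 0.0
clock: 3.2
eef_pos: [452.0, -303.2, 27.0]
tcp_rot: [3.141, -0.002, -0.349]
contact_force: [-0.8, 0.3, 8.0]
opening: 0.39
grasp_force: 39.1
```

```bash
python3 -m inch '[[0,0,-0.02,0,0,0,1],[0,0,-0.035,0,0,0,1],[0,0,-0.035,0,0,0,1],[0,0,-0.03,0,0,0,1],[0,0,0,0,0,0,1]]'
python3 go.py 526.5 26 130 -20
```

```text
clock: 3.7
eef_pos: [453.6, -304.3, 150.3]
tcp_rot: [3.14, -0.007, -0.349]
contact_force: [0.1, -0.4, -1.2]
opening: 0.394
grasp_force: 40.0
at [ 453.6 -304.3  150.3] [179.89  -0.43 -19.97] F [ 0.1 -0.4 -1.2] q [-0.59  0.35  1.9  -0.    0.89  1.33] t 3.7 open 0.3941880753979722
shift mm now-axes [ -44.4 -335.4   19.3] turn deg [ 0.11 -0.43  0.03] shift goal-axes [ -44.5 -335.3   20.3]
```

```bash
python3 -m inch '[[-0.0056,-0.042,0,0,0,0,1],[-0.0056,-0.042,0,0,0,0,1],[-0.0056,-0.042,0,0,0,0,1],[-0.0056,-0.042,0,0,0,0,1],[-0.0056,-0.042,0,0,0,0,1],[-0.0056,-0.042,0,0,0,0,1],[-0.0056,-0.042,0,0,0,0,1],[-0.0056,-0.042,0,0,0,0,1]]'
python3 -m inch '[[0,0,0.02,0,0,0,1],[0,0,0.015,0,0,0,1],[0,0,0,0,0,0,1],[0,0,0,0,0,0,1]]'
python3 go.py 526.5 26 100 -20
python3 - <<'E'
from rig import r,eyes
from h import *
o=np.zeros((540,790,3),np.uint8)
for i,n in enumerate(("top","side")):
    f=eyes.grab_frame(n);pickle.dump(f,open(n+'1.pkl','wb'))
    p=proj(f,[[526.3,26,66]])[0].round().astype(int);print(n,p)
    o[:,i*395:i*395+390]=cv2.resize(f['img'][p[1]-45:p[1]+45,p[0]-33:p[0]+32],(390,540),interpolation=cv2.INTER_CUBIC)
cv2.imwrite('pics/c3.png',o)
E
```

```text
clock: 4.5
eef_pos: [523.8, 30.0, 145.3]
tcp_rot: [3.141, 0.0, -0.349]
contact_force: [0.7, 0.3, 0.1]
opening: 0.393
grasp_force: 40.1
clock: 4.9
eef_pos: [523.7, 28.2, 110.5]
tcp_rot: [3.141, 0.001, -0.349]
contact_force: [0.2, -0.5, -1.0]
opening: 0.393
grasp_force: 40.1
at [523.7  28.2 110.5] [ 1.7997e+02  6.0000e-02 -1.9990e+01] F [ 0.2 -0.5 -1. ] q [0.05 0.38 1.96 0.   0.8  1.97] t 4.9 open 0.39326034761525697
shift mm now-axes [ 3.4  1.1 10.5] turn deg [0.03 0.06 0.01] shift goal-axes [ 3.4  1.1 10.5]
top [243 198]
side [266 192]
```

View pics/c3.png

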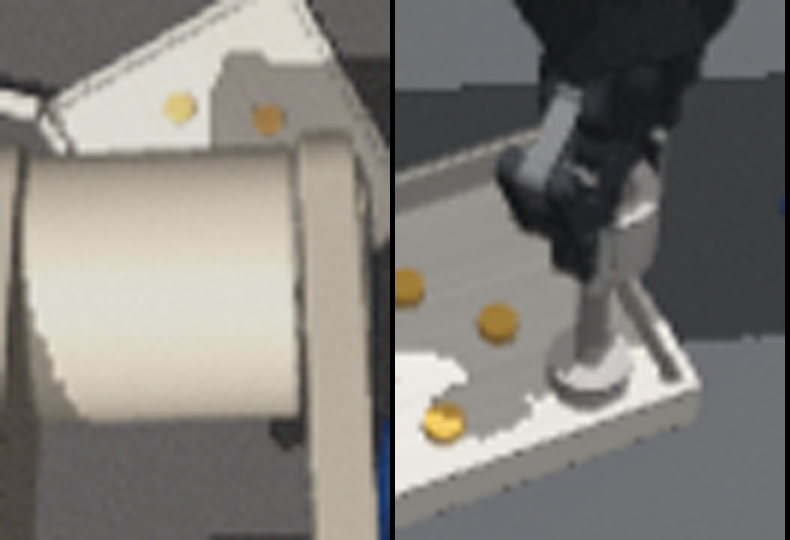

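Top view is blocked by the arm. Side view shows the sleeve half hidden behind the near finger, above the shaft. I'll turn the hand 90° so the side camera sees the sleeve between the fingers.

```bash
python3 -m inch '[[0.0034,0.001,-0.01,0,0,-8.2,1],[0,0,0,0,0,-8.2,1],[0,0,0,0,0,-8.2,1],[0,0,0,0,0,-8.2,1],[0,0,0,0,0,-8.2,1],[0,0,0,0,0,-8.2,1],[0,0,0,0,0,-8.2,1],[0,0,0,0,0,-8.2,1]]'
python3 -m inch '[[0,0,0,0,0,-8.2,1],[0,0,0,0,0,-8.2,1],[0,0,0,0,0,-8,1],[0,0,0,0,0,0,1],[0,0,0,0,0,0,1],[0,0,0,0,0,0,1]]'
python3 go.py 526.5 26 100 70
python3 - <<'E'
from rig import r,eyes
from h import *
f=eyes.grab_frame("side");pickle.dump(f,open('side2.pkl','wb'))
s=r.sense();p=s['eef_pos'];print(p,'sleeve bottom/top centre px',proj(f,[p-[0,0,27],p+[0,0,9]]),proj(f,[[526.3,26,66],[526.3,26,20]]))
cv2.imwrite('pics/c4.png',cv2.resize(f['img'][140:220,225:310],(680,640)[:2] and (637,600),interpolation=cv2.INTER_CUBIC))
E
```

```text
clock: 5.8
eef_pos: [527.5, 25.8, 121.7]
tcp_rot: [3.141, -0.001, 0.801]
contact_force: [-0.8, -0.2, -2.2]
opening: 0.392
grasp_force: 40.1
clock: 6.4
eef_pos: [527.1, 26.0, 121.1]
tcp_rot: [3.141, -0.0, 1.219]
contact_force: [0.0, -0.1, -0.3]
opening: 0.392
grasp_force: 40.1
at [527.1  26.  121.1] [ 1.7997e+02 -1.0000e-02  6.9820e+01] F [ 0.  -0.1 -0.3] q [0.05 0.37 1.95 0.   0.82 0.4 ] t 6.4 open 0.39235681669871114
shift mm now-axes [-0.2 -0.6 21.1] turn deg [ 0.03 -0.01 -0.18] shift goal-axes [-0.2 -0.6 21.1]
[527.08628559  26.03206163 121.0118929 ] sleeve bottom/top centre px [[266.52951117 184.36292828]
 [267.27013232 173.55110889]] [[266.33962144 192.34706069]
 [265.48223062 204.6247797 ]]
```

View pics/c4.png

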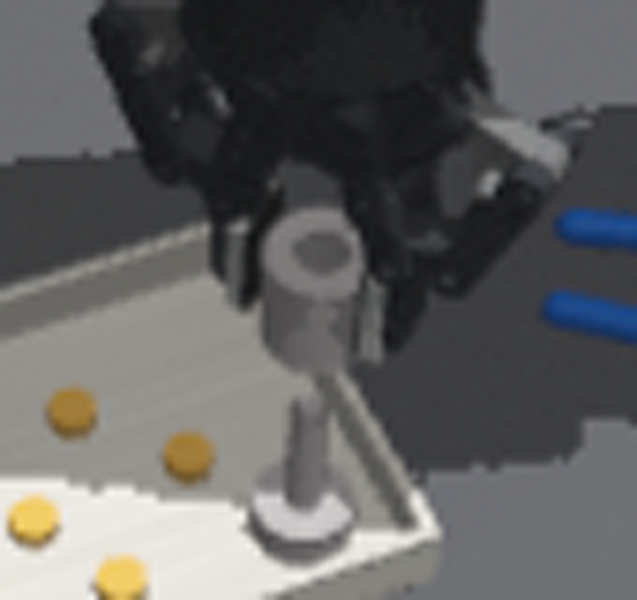

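Sleeve rim centre is at full-res (266.7,173.6) and the shaft tip at (266.3,193), both within half a pixel of kinematics. They are aligned, so I'll lower with force checks.

```bash
python3 -m inch '[[0,-0.0003,0.01,0,0,0,1],[0,0,0.01,0,0,0,1],[0,0,0.005,0,0,0,1],[0,0,0,0,0,0,1]]'
python3 -m inch '[[0,0,0.003,0,0,0,1],[0,0,0.003,0,0,0,1],[0,0,0.002,0,0,0,1],[0,0,0,0,0,0,1]]'
```

```text
clock: 6.85
eef_pos: [525.8, 26.2, 94.4]
tcp_rot: [-3.139, 0.001, 1.222]
contact_force: [-0.3, 0.0, -0.4]
opening: 0.395
grasp_force: 40.1
clock: 7.25
eef_pos: [527.4, 26.8, 88.3]
tcp_rot: [3.141, -0.001, 1.222]
contact_force: [0.6, 0.8, -0.1]
opening: 0.391
grasp_force: 40.1
```

```bash
python3 -m inch '[[0,0,0.004,0,0,0,1],[0,0,0.004,0,0,0,1],[0,0,0.004,0,0,0,1],[0,0,0,0,0,0,1]]'
python3 -m inch '[[0,0,0.005,0,0,0,1],[0,0,0.005,0,0,0,1],[0,0,0.005,0,0,0,1],[0,0,0,0,0,0,1]]'
python3 - <<'E'
from rig import r,eyes
from h import *
f=eyes.grab_frame("side")
cv2.imwrite('pics/c5.png',cv2.resize(f['img'][150:230,225:310],(637,600),interpolation=cv2.INTER_CUBIC))
E
```

```text
clock: 7.65
eef_pos: [526.3, 26.1, 75.0]
tcp_rot: [-3.141, 0.0, 1.222]
contact_force: [1.0, 1.2, -1.6]
opening: 0.393
grasp_force: 40.1
clock: 8.05
eef_pos: [526.3, 26.2, 60.0]
tcp_rot: [-3.141, 0.0, 1.222]
contact_force: [-0.4, -0.3, -1.0]
opening: 0.394
grasp_force: 40.1
```

View pics/c5.png

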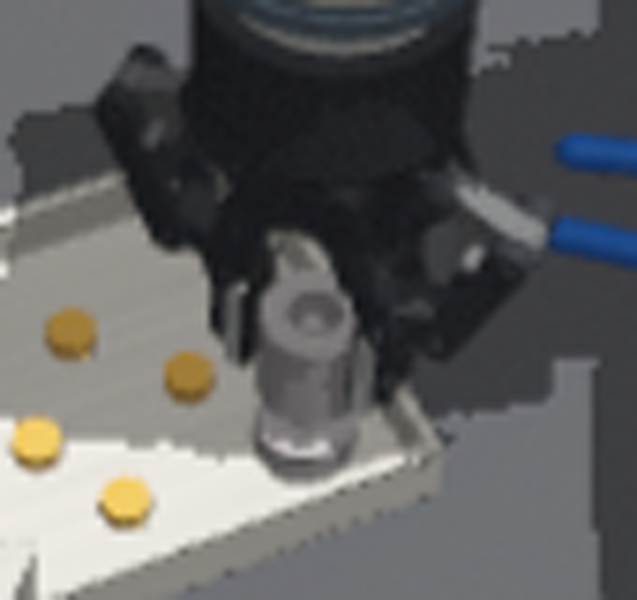

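The sleeve is on the post, with the shaft tip inside the bore at crop (315,315). Now I'll lower the last 12 mm, release and retreat.

```bash
python3 -m inch '[[0,0,0.004,0,0,0,1],[0,0,0.004,0,0,0,1],[0,0,0.003,0,0,0,1],[0,0,0,0,0,0,1],[0,0,0,0,0,0,1]]'
python3 -m inch '[[0,0,0,0,0,0,0],[0,0,0,0,0,0,-0.3],[0,0,0,0,0,0,-0.6],[0,0,0,0,0,0,-1],[0,0,0,0,0,0,-1],[0,0,0,0,0,0,-1],[0,0,0,0,0,0,-1]]'
python3 -m inch '[[0,0,-0.02,0,0,0,-1],[0,0,-0.04,0,0,0,-1],[0,0,-0.04,0,0,0,-1],[0,0,0,0,0,0,-1],[0,0,0,0,0,0,-1]]'
python3 go.py 607.3 128.8 120 76.6
```

```text
clock: 8.6
eef_pos: [526.6, 26.2, 49.7]
tcp_rot: [-3.141, 0.0, 1.222]
contact_force: [-0.4, 0.6, -0.7]
opening: 0.391
grasp_force: 40.1
clock: 9.3
eef_pos: [526.7, 26.3, 49.8]
tcp_rot: [3.142, -0.0, 1.222]
contact_force: [-0.1, -0.1, 0.3]
opening: 0.998
grasp_force: 0.0
clock: 9.8
eef_pos: [527.2, 26.3, 150.6]
tcp_rot: [3.14, -0.001, 1.222]
contact_force: [0.7, 0.9, -0.7]
opening: 1.001
grasp_force: 0.0
at [527.2  26.3 150.6] [ 1.7988e+02 -5.0000e-02  7.0010e+01] F [ 0.7  0.9 -0.7] q [0.05 0.32 1.93 0.   0.88 0.4 ] t 9.8 open 1.0007787692475647
shift mm now-axes [123.7  40.2  30.8] turn deg [ 0.12 -0.04 -6.59] shift goal-axes [118.3  54.2  30.6]
```

```bash
python3 - <<'E'
from rig import r,eyes
from h import *
f=eyes.grab_frame("side");im=f['img'].astype(int)
x0,x1,y0,y1=190,295,160,260
m=np.zeros(im.shape[:2],bool);m[y0:y1,x0:x1]=(im.max(2)>120)[y0:y1,x0:x1]
b=blobs(m,100)[0];h=cv2.approxPolyDP(cv2.convexHull(b),3,True).reshape(-1,2);print(h.tolist())
cv2.imwrite('pics/c6.png',cv2.resize(f['img'][160:250,200:300],(660,594),interpolation=cv2.INTER_CUBIC))
p=[607.3,128.8]
print(proj(f,[[*p,54],[579.65+94*.232,13+94*.9727,54],[579.65+135*.232,13+135*.9727,54],[526.5,26,56]]))
E
```

```text
[[257, 168], [283, 208], [283, 215], [223, 248], [203, 185]]
[[222.65948045 230.21754437]
 [227.23342234 220.94478845]
 [219.69623051 236.27643333]
 [266.05829412 195.0874736 ]]
```

View pics/c6.png

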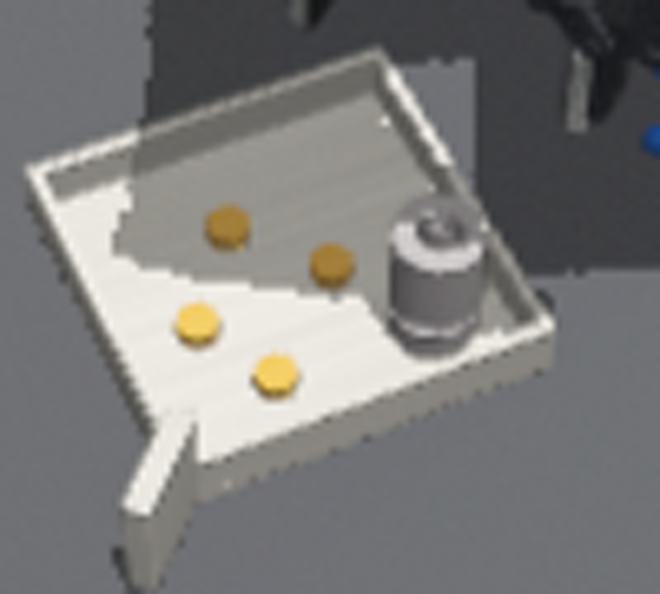

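The sleeve sits on the foot at crop (437,275), and the tray and lug (158,460) are where predicted. On to the lug.

```bash
python3 -m inch '[[0,0,0,0,0,-6.6,-1],[0.03,0.0135,0,0,0,0,-1],[0.03,0.0135,0,0,0,0,-1],[0.03,0.0135,0,0,0,0,-1],[0.028,0.0135,0,0,0,0,-1],[0,0,0,0,0,0,-1],[0,0,0,0,0,0,-1]]'
python3 go.py 607 128.8 40 76.6
```

```text
clock: 10.55
eef_pos: [605.4, 128.7, 147.7]
tcp_rot: [-3.138, 0.002, 1.338]
contact_force: [-0.3, -0.4, 0.2]
opening: 1.001
grasp_force: 0.0
at [605.4 128.7 147.7] [-1.7982e+02  1.0000e-01  7.6680e+01] F [-0.3 -0.4  0.2] q [ 0.21  0.46  1.73 -0.    0.96  0.44] t 10.55 open 1.0014744996572442
shift mm now-axes [  0.7   1.9 107.7] turn deg [-0.18  0.1   0.08] shift goal-axes [  0.5   1.6 107.7]
```

```bash
python3 -m inch '[[0,0.001,0.03,0,0,0,-1],[0,0,0.03,0,0,0,-1],[0,0,0.03,0,0,0,-1],[0,0,0.018,0,0,0,-1],[0,0,0,0,0,0,-0.5],[0,0,0,0,0,0,0],[0,0,0,0,0,0,0.3],[0,0,0,0,0,0,0.5]]' 20
python3 -m inch '[[0,0,0,0,0,0,0.6],[0,0,0,0,0,0,0.7],[0,0,0,0,0,0,0.8],[0,0,0,0,0,0,0.9],[0,0,0,0,0,0,1],[0,0,0,0,0,0,1],[0,0,0,0,0,0,1],[0,0,0,0,0,0,1]]' 20
python3 -m inch '[[0,0,0,0,0,0,1],[0,0,0,0,0,0,1],[0,0,0,0,0,0,1]]' 110
python3 go.py 607 128.8 40 76.6
```

```text
clock: 11.35
eef_pos: [608.2, 128.3, 43.1]
tcp_rot: [3.14, -0.001, 1.337]
contact_force: [-0.0, 0.7, -0.3]
opening: 0.33
grasp_force: 0.0
clock: 12.15
eef_pos: [607.6, 128.4, 42.3]
tcp_rot: [3.141, -0.0, 1.337]
contact_force: [-2.2, 0.5, 5.7]
opening: 0.11
grasp_force: 21.2
clock: 12.45
eef_pos: [607.7, 128.5, 42.5]
tcp_rot: [3.141, -0.0, 1.337]
contact_force: [-2.9, 0.6, 7.7]
opening: 0.095
grasp_force: 107.5
at [607.7 128.5  42.5] [ 1.7998e+02 -2.0000e-02  7.6610e+01] F [-2.9  0.6  7.7] q [0.21 0.6  1.78 0.   0.77 0.44] t 12.45 open 0.09527395727503843
shift mm now-axes [ 0.1 -0.8  2.5] turn deg [ 0.02 -0.02  0.01] shift goal-axes [ 0.1 -0.8  2.5]
```

```bash
python3 -m inch '[[0,0,-0.002,0,0,0,1],[-0.0011,0,-0.0058,0,1.5,0,1],[-0.0011,0,-0.0058,0,1.5,0,1],[-0.0011,0,-0.0058,0,1.5,0,1],[-0.0011,0,-0.0058,0,1.5,0,1],[-0.0011,0,-0.0058,0,1.5,0,1],[-0.0011,0,-0.0058,0,1.5,0,1],[-0.0011,0,-0.0058,0,1.5,0,1]]' 120
python3 -m inch '[[-0.0011,0,-0.0058,0,1.5,0,1],[-0.0011,0,-0.0058,0,1.5,0,1],[-0.0011,0,-0.0058,0,1.5,0,1],[-0.0011,0,-0.0058,0,1.5,0,1],[0,0,0,0,0,0,1],[0,0,0,0,0,0,1],[0,0,0,0,0,0,1]]'
python3 go.py 607 128.8 40 76.6
```

```text
clock: 13.25
eef_pos: [604.5, 117.7, 83.3]
tcp_rot: [-3.141, -0.184, 1.337]
contact_force: [-0.2, -0.1, -3.4]
opening: 0.092
grasp_force: 117.8
clock: 13.95
eef_pos: [602.6, 108.8, 104.8]
tcp_rot: [-3.141, -0.287, 1.337]
contact_force: [0.4, 0.5, -5.0]
opening: 0.099
grasp_force: 117.8
at [602.6 108.8 104.8] [-179.96  -16.46   76.62] F [ 0.4  0.5 -5. ] q [ 0.03  0.48  1.85  0.4   0.78 -0.02] t 13.95 open 0.09892377484418999
shift mm now-axes [ 1.3 -0.3 67.9] turn deg [ -0.04 -16.46   0.02] shift goal-axes [20.5 -0.3 64.8]
```

```bash
python3 -m inch '[[-0.0011,0,-0.0058,0,1.5,0,1],[-0.0011,0,-0.0058,0,1.5,0,1],[-0.0011,0,-0.0058,0,1.5,0,1],[-0.0011,0,-0.0058,0,1.5,0,1],[-0.0011,0,-0.0058,0,1.5,0,1],[-0.0011,0,-0.0058,0,1.5,0,1],[-0.0011,0,-0.0058,0,1.5,0,1]]'
python3 -m inch '[[-0.0011,0,-0.0058,0,1.5,0,1],[-0.0011,0,-0.0058,0,1.5,0,1],[-0.0011,0,-0.0058,0,1.5,0,1],[0,0,0,0,0,0,1],[0,0,0,0,0,0,1],[0,0,0,0,0,0,1],[0,0,0,0,0,0,1],[0,0,0,0,0,0,1]]'
python3 - <<'E'
from rig import r,eyes
from h import *
o=np.zeros((560,790,3),np.uint8)
for i,n in enumerate(("top","side")):
    f=eyes.grab_frame(n)
    p=proj(f,[[570,10,50]])[0].round().astype(int);print(n,p)
    o[:,i*395:i*395+390]=cv2.resize(f['img'][p[1]-56:p[1]+56,p[0]-39:p[0]+39],(390,560),interpolation=cv2.INTER_CUBIC)
cv2.imwrite('pics/c7.png',o)
E
```

```text
clock: 14.65
eef_pos: [597.6, 87.7, 140.2]
tcp_rot: [-3.141, -0.472, 1.338]
contact_force: [-0.6, -0.8, -4.2]
opening: 0.099
grasp_force: 117.9
clock: 15.45
eef_pos: [595.1, 77.0, 154.0]
tcp_rot: [-3.141, -0.55, 1.338]
contact_force: [0.5, 0.1, -2.9]
opening: 0.096
grasp_force: 118.0
top [249 183]
side [248 189]
```

View pics/c7.png

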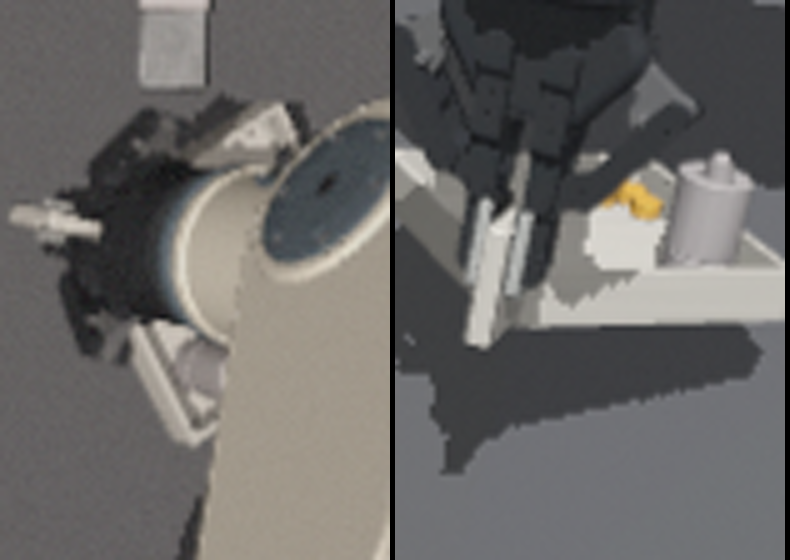

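Side view: the sleeve is on its post at (710,210), and the studs are clustered at (635,200), partly behind a finger. I'll map the brass pixels into tray coordinates and check they are still.

```bash
cat > st.py <<'E'
from rig import r,eyes
from h import *
from scipy.spatial.transform import Rotation as Ro
for k in range(2):
    f=eyes.grab_frame("side");s=r.sense();p=s['eef_pos'];R=Ro.from_euler('xyz',s['tcp_rot']).as_matrix()
    ex,ey,ez=R[:,0],-R[:,1],-R[:,2]; o=p-119*ex-42.5*ez
    im=f['img'].astype(int);m=(im[...,2]-im[...,0]>60);m[:150]=0;m[230:]=0;m[:,:200]=0;m[:,300:]=0
    ys,xs=np.nonzero(m);c,d=ray(f,np.c_[xs,ys])
    t=((o+12*ez-c)@ez)/(d@ez);Q=(c+d*t[:,None]-o)@np.c_[ex,ey]
    print(len(Q),'x',Q[:,0].min().round(1),Q[:,0].max().round(1),'y',Q[:,1].min().round(1),Q[:,1].max().round(1),'tilt',np.degrees(s['tcp_rot'][1]).round(2),'low corner z',(o-99*ex)[2].round(1),s['contact_force'].round(1))
    print('corner px',proj(f,[o-93*ex+4*ez,o-93*ex+24*ez]).round(1).tolist())
    for a in blobs(m,2):
        print(cv2.boundingRect(a),cv2.contourArea(a))
cv2.imwrite('pics/c8_%d.png'%int(s['clock']*100),cv2.resize(f['img'][165:205,235:295],(780,520),interpolation=cv2.INTER_CUBIC))
E
python3 st.py; ls pics/c8*
```

```text
49 x -81.6 -37.9 y -3.3 20.6 tilt -31.5 low corner z 3.9 [-0.2  0.6 -4.1]
corner px [[256.9, 171.2], [258.6, 163.6]]
(251, 169, 12, 8) 36.0
49 x -81.5 -37.8 y -3.3 20.6 tilt -31.5 low corner z 3.9 [-0.3 -0.2 -3.8]
corner px [[256.9, 171.2], [258.6, 163.6]]
(251, 169, 12, 8) 36.0
pics/c8_1565.png
```

Still, with all visible brass near the corner, but the finger hides part of it. Studs stay put when tilt is reduced, so I'll ease down to about 15° for a clear look and then tip up again.

```bash
python3 -m inch '[[0.0011,0,0.0058,0,-1.5,0,1],[0.0011,0,0.0058,0,-1.5,0,1],[0.0011,0,0.0058,0,-1.5,0,1],[0.0011,0,0.0058,0,-1.5,0,1],[0.0011,0,0.0058,0,-1.5,0,1],[0.0011,0,0.0058,0,-1.5,0,1],[0.0011,0,0.0058,0,-1.5,0,1],[0,0,0,0,0,0,1]]'
python3 -m inch '[[0.0011,0,0.0058,0,-1.5,0,1],[0.0011,0,0.0058,0,-1.5,0,1],[0.0011,0,0.0058,0,-1.5,0,1],[0.0011,0,0.0058,0,-1.5,0,1],[0,0,0,0,0,0,1],[0,0,0,0,0,0,1]]'
python3 st.py; ls pics/c8*
```

```text
clock: 16.45
eef_pos: [600.9, 102.0, 121.1]
tcp_rot: [-3.141, -0.366, 1.338]
contact_force: [0.0, -0.0, -5.0]
opening: 0.096
grasp_force: 117.9
clock: 17.05
eef_pos: [603.7, 112.5, 101.0]
tcp_rot: [-3.141, -0.263, 1.337]
contact_force: [-1.0, -0.2, -5.6]
opening: 0.096
grasp_force: 117.8
69 x -82.6 -51.6 y -12.6 19.2 tilt -15.06 low corner z 3.4 [-0.3  0.1 -3.7]
corner px [[256.5, 172.3], [257.5, 165.7]]
(249, 172, 12, 9) 52.0
66 x -82.4 -52.5 y -12.6 19.3 tilt -15.05 low corner z 3.5 [-0.5 -1.3 -4.3]
corner px [[256.6, 172.3], [257.5, 165.6]]
(249, 172, 12, 9) 49.5
pics/c8_1565.png
pics/c8_1714.png
```

View pics/c8_1714.png

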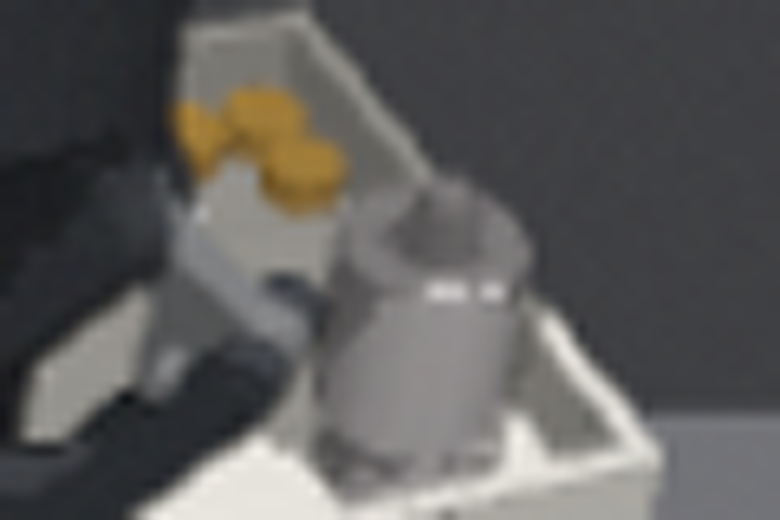

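Three studs are clear in crop: corner (265,110), right (305,170) and left (200,135). The fourth must be farther along the left wall, behind the finger. I'll check the top view and a lower tilt numerically.

```bash
cat > st2.py <<'E'
from rig import r,eyes
from h import *
from scipy.spatial.transform import Rotation as Ro
for n in("top","side"):
    f=eyes.grab_frame(n);s=r.sense();p=s['eef_pos'];R=Ro.from_euler('xyz',s['tcp_rot']).as_matrix()
    ex,ey,ez=R[:,0],-R[:,1],-R[:,2]; o=p-119*ex-42.5*ez
    im=f['img'].astype(int)
    poly=proj(f,[o+a*ex+b*ey+10*ez for a,b in((90,0),(0,90),(-93,0),(0,-90))]).astype(np.int32)
    k=np.zeros(im.shape[:2],np.uint8);cv2.fillPoly(k,[poly],1)
    m=(im[...,2]-im[...,0]>45)&(im[...,1]-im[...,0]>25)&(k>0)
    print(n,'tilt',np.degrees(s['tcp_rot'][1]).round(1))
    for a in blobs(m,1):
        c,d=ray(f,a.reshape(-1,2));t=((o+10*ez-c)@ez)/(d@ez);Q=(c+d*t[:,None]-o)@np.c_[ex,ey]
        print(cv2.contourArea(a),Q.min(0).round(1),Q.max(0).round(1))
    # which tray floor spots of the -y wall lane look like bright floor / brass / dark (hand)
    for x in range(-80,5,10):
        q=proj(f,[o+x*ex-(93+x-12)*ey+10*ez])[0].round().astype(int);print(x,im[q[1],q[0]].tolist(),end=' ')
    print()
E
python3 st2.py
python3 -m inch '[[0.0011,0,0.0058,0,-1.5,0,1],[0.0011,0,0.0058,0,-1.5,0,1],[0.0011,0,0.0058,0,-1.5,0,1],[0.0011,0,0.0058,0,-1.5,0,1],[0.0011,0,0.0058,0,-1.5,0,1],[0.0011,0,0.0058,0,-1.5,0,1],[0,0,0,0,0,0,1],[0,0,0,0,0,0,1]]'
python3 st2.py
```

```text
top tilt -15.0
4.5 [-87.6  -6.7] [-80.1   1.8]
-80 [94, 122, 140] -70 [152, 167, 175] -60 [152, 168, 175] -50 [152, 167, 175] -40 [128, 142, 150] -30 [107, 117, 125] -20 [167, 182, 191] -10 [144, 159, 167] 0 [99, 110, 116] 
side tilt -15.0
58.0 [-86.1 -15.5] [-53.9  19.9]
-80 [57, 123, 158] -70 [58, 123, 159] -60 [36, 33, 31] -50 [38, 36, 33] -40 [40, 35, 35] -30 [30, 27, 26] -20 [36, 33, 32] -10 [34, 31, 30] 0 [34, 34, 30] 
clock: 18.05
eef_pos: [606.8, 125.4, 68.1]
tcp_rot: [-3.141, -0.106, 1.337]
contact_force: [0.3, 0.5, -4.2]
opening: 0.094
grasp_force: 117.9
top tilt -6.1
63.5 [-83.7 -30.6] [-42.8  19. ]
-80 [77, 119, 150] -70 [103, 129, 145] -60 [125, 135, 145] -50 [102, 129, 150] -40 [132, 139, 146] -30 [129, 136, 143] -20 [128, 138, 144] -10 [129, 135, 142] 0 [126, 134, 139] 
side tilt -6.0
79.0 [-81.2 -19.5] [-46.   20.4]
-80 [74, 122, 149] -70 [120, 132, 140] -60 [111, 123, 130] -50 [43, 41, 39] -40 [71, 69, 68] -30 [105, 106, 107] -20 [44, 41, 38] -10 [64, 60, 57] 0 [38, 35, 33]
```

The top view now shows one contiguous brass patch, tray y from −31 to 19. That matches all four studs touching: the corner stud, one on each wall, and the fourth next along the left wall. Tip up again to 31.5° and hold.

```bash
python3 -m inch '[[-0.0011,0,-0.0058,0,1.5,0,1],[-0.0011,0,-0.0058,0,1.5,0,1],[-0.0011,0,-0.0058,0,1.5,0,1],[-0.0011,0,-0.0058,0,1.5,0,1],[-0.0011,0,-0.0058,0,1.5,0,1],[-0.0011,0,-0.0058,0,1.5,0,1],[-0.0011,0,-0.0058,0,1.5,0,1],[-0.0011,0,-0.0058,0,1.5,0,1]]'
python3 -m inch '[[-0.0011,0,-0.0058,0,1.5,0,1],[-0.0011,0,-0.0058,0,1.5,0,1],[-0.0011,0,-0.0058,0,1.5,0,1],[-0.0011,0,-0.0058,0,1.5,0,1],[-0.0011,0,-0.0058,0,1.5,0,1],[-0.0011,0,-0.0058,0,1.5,0,1],[-0.0011,0,-0.0058,0,1.5,0,1],[-0.0011,0,-0.0058,0,1.5,0,1]]'
python3 -m inch '[[-0.0011,0,-0.0058,0,1.5,0,1],[0,0,0,0,0,0,1],[0,0,0,0,0,0,1],[0,0,0,0,0,0,1],[0,0,0,0,0,0,1],[0,0,0,0,0,0,1],[0,0,0,0,0,0,1],[0,0,0,0,0,0,1]]'
python3 -m inch '[[0,0,0,0,0,0,1],[0,0,0,0,0,0,1],[0,0,0,0,0,0,1],[0,0,0,0,0,0,1],[0,0,0,0,0,0,1],[0,0,0,0,0,0,1],[0,0,0,0,0,0,1],[0,0,0,0,0,0,1]]'
python3 st.py
python3 -c "
from rig import r
print(r.sign_off())"
```

```text
clock: 18.95
eef_pos: [602.8, 107.7, 112.5]
tcp_rot: [3.141, -0.316, 1.337]
contact_force: [0.1, -0.7, -4.6]
opening: 0.096
grasp_force: 117.8
clock: 19.75
eef_pos: [596.6, 81.9, 151.5]
tcp_rot: [3.14, -0.525, 1.338]
contact_force: [0.8, 0.3, -3.0]
opening: 0.095
grasp_force: 118.0
clock: 20.55
eef_pos: [595.7, 79.0, 155.3]
tcp_rot: [-3.142, -0.55, 1.337]
contact_force: [-0.3, -1.0, -4.9]
opening: 0.095
grasp_force: 117.9
clock: 21.35
eef_pos: [595.7, 78.8, 155.3]
tcp_rot: [-3.142, -0.55, 1.337]
contact_force: [-0.3, 0.3, -5.1]
opening: 0.095
grasp_force: 117.9
51 x -84.1 -40.0 y -4.6 22.5 tilt -31.5 low corner z 5.2 [ 0.1  1.1 -3.2]
corner px [[256.6, 171.4], [258.3, 163.9]]
(250, 169, 12, 8) 37.0
51 x -84.2 -40.1 y -4.6 22.5 tilt -31.5 low corner z 5.2 [-0.4  0.1 -4. ]
corner px [[256.6, 171.5], [258.3, 163.9]]
(250, 169, 12, 8) 37.0
the job is handed in; nothing more can be done
None
```

Job handed in at about 21 s: the sleeve is released on the post's foot, and the tray is held by its lug at 31.5° with the low corner about 5 mm off the bench. The four studs were seen together in the corner at 6° tilt; at the final tilt a finger hides part of them, but the visible brass was in the corner and still.

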